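# Clamp the pump's foot with a T-bolt

## Task

Clamp the black pump down on the slotted plate: take the T-bolt from its blue holder, lower its head through the plate's entry window, slide it along the slot to the blind end, and turn the whole bolt clockwise until the head sits square across the slot and stops. Then tighten the orange nut clockwise until it firmly grips the pump's plastic foot, without jamming the bolt or overtightening (the foot can crack), and let go; leave the pump and the other things where they stand.

Things in the scene. Friction and masses are not known exactly. Their poses are not given: they have to be found in the camera images.
- plate: Fixed aluminium plate 110 (x) x 255 (y) x 20.5 mm high on the counter; edges at y = -90 and +165 mm. Its T-slot runs along its own y. Origin on the underside, below the slot's blind end; z up. Inside is a channel 22 mm wide, its floor 6 mm above the underside; the lips over it fill heights 14.5 to 20.5 mm, so the channel is 8.5 mm tall.
- window (a point): Centre of the rectangular entry window in the lips, 23 mm (plate x) by 40 mm (plate y), 50 mm from the station towards plate -y; this point lies on the channel's floor, 14.5 mm below the plate's top. From it a slot 13 mm wide runs to plate +y up to the blind end.
- station (a point): Where the bolt's axis belongs: on the slot's centre line, on the channel floor; the shank meets the slot's end when its axis is here. Here pockets under the lips let the head turn from lying along the slot a quarter turn clockwise (seen from above), not the other way; walls stop it 0.05 to 0.2 rad past square. Axes as the plate.
- holder: Fixed blue plastic block 70 x 60 x 18 mm in which the bolt stands; origin centre of underside. Rectangular recess 34 (x) x 20 (y) mm, 10 mm deep.
- bolt: Loose steel T-bolt, upright, 0.18 kg with its nut; origin centre of the head's underside, z up the shank. Head 30 (its x) x 16 (y) x 6 mm high; round shank 10 mm; on top a square shank 12 x 12 mm, 49 to 84 mm above the origin, sides along x and y, to grip and turn it by. Stands in the holder, head's underside 8 mm above the counter, x along the holder's x.
- nut: Nut captive on the bolt: black sprung pressure pad 36 mm across, 4 mm thick, under an orange grip bar 46 (its x) x 22 (its y) x 22 mm high. Origin on the bolt's axis; pad underside 23 mm, bar 27 to 49 mm above it. Turned clockwise (from above) it screws down 3 mm per rad, a thread so coarse that it nears the foot in under half a turn; it starts 0 to 0.7 rad down.
- pad_face (a point): Centre of the underside of the nut's sprung pad. With the head on the channel floor it starts 1.4 to 3.5 mm above the pump's foot; once it meets the foot, the bolt is drawn up (to 2.5 mm) until its head meets the lips: 1.3 to 2.3 rad in all. Free, it needs 0.06 N m; then its sprung pad clamps with 90 to 180 N more per rad. A firm 30 to 50 N (0.1 to 0.3 N m more torque) is right.
- pump: Black pump, loose, about 1.6 kg, on the plate. Origin on its underside over the station, axes as the plate. Body 72 x 87 x 55 mm, at y = 68 to 155 mm, spout up to 92 mm. A plastic foot 56 mm wide, 5 mm thick reaches along -y to y = -18 mm, with a fork notch 16 mm wide, open to -y and ending at y = 10 mm, around the bolt's place. The nut's pad presses on this foot.
- jar: Pale jar with white cap, radius 40, 100 mm high, bystander; origin centre of underside.
- cartridge: White filter cartridge, radius 30, 95 mm high, bystander; origin centre of underside.
- cup: White cup, radius 36, 80 mm high, bystander; origin centre of underside.
Things that resemble listed ones, but are neither listed nor needed, are in the scene too. What is shaped like the bolt but purple or white is not meant.

How it is judged (in metres and radians):
On the way, in this order (a step that is already met when the one before it is completed fails the run):
1. the bolt's head is down in the channel under the entry window (z of bolt in the frame of plate below 0.0105 m and y of bolt in the frame of plate between -0.066 and -0.034 m and x of bolt in the frame of plate between -0.006 and 0.006 m), for 0.1 s.
2. the head has slid under the lips to the slot's blind end (horizontal distance between bolt and station below 0.006 m and z of bolt in the frame of plate below 0.0105 m), for 0.1 s.
3. the head is turned square across the slot (all of step 2 and angle between the x axis of bolt and the x axis of plate, either way round below 0.3 rad), for 0.2 s.
At the end, for the whole second after the job is handed in: The bolt's axis is within 6 mm of the station, its head square across the slot (within 0.3 rad) and drawn up under the lips, the bolt upright (within 0.12 rad) and at rest; the nut presses on the pump's foot with more than 20 N; the pump is within 10 mm of where it stood (all of step 3 and z of bolt in the frame of plate above 0.0072 m and angle between bolt's own z axis and vertical below 0.12 rad and contact force between nut and pump above 20 N and linear speed of bolt below 0.01 m/s and distance of pump from where it was at the start of the episode below 0.01 m); the robot touches nothing.
It fails at once if the nut is forced: more than 70 N on the pump's plastic foot (contact force between nut and pump above 70 N).
It fails at once if the bolt is jammed against the plate with more than 60 N while inserting, sliding or turning it (before the nut presses on the foot) (contact force between bolt and plate above 60 N and contact force between nut and pump below 5 N).
It fails at once if the pump is shoved more than 15 mm (distance of pump from where it was at the start of the episode above 0.015 m).
It fails at once if a bystander (jar, cartridge, cup) is moved more than 20 mm (distance of any of jar, cartridge, cup from where it was at the start of the episode above 0.02 m).
It also fails if it takes over 72 s, if anything falls off the work surface, if the arm or the gripper's body presses on something with over 40 N, if the wrist force passes 120 N, or if a joint passes its speed limit or range.

## Robot

A 6-joint arm with a two-finger parallel gripper is mounted at the origin on the work surface. World frame = base frame: x ahead of the robot, y to its left, z up, the work surface at z = 0. Lengths are in m, angles in degrees, forces in N, time in s.
With the tool pointing down it reaches from about 0.3 to 0.75 m from the base axis. Payload 8.5 kg.
Tool frame: the origin (TCP) lies at the very end of the fingers, on their centre line; the grasp point (between the pads) lies 19 mm behind it; z points along the fingers, y is the line along which they close (so a half turn about z gives the same grasp; the last joint's range is limited). The gripper opens to 85 mm and grips with 20 to 120 N. Pads are 22 mm wide; open, the fingers measure 114 mm over their backs; the gripper's body (76 mm by 85 mm) begins 54 mm behind the grasp point. The pads swing forward as they close: fully open they stand 13 mm farther back than shut.
Start: joints at [-89.169, 21.807, 74.336, -0, 83.858, -12.336], TCP at [0.125, -0.536, 0.231] pointing down, gripper open.
Joint ranges: [-178.18, 178.18], [-50.72, 133.34], [12.68, 142.11], [-81.47, 261.47], [9.98, 163.14], [-165.26, 165.26]. Speed limits (degrees/s): [136.94, 136.94, 180, 180, 180, 180].

## Interface

Orientations are given as a 3x3 rotation matrix whose columns are the frame's x, y, z axes.
In Python, from rig import env gives the robot as it stands.
- The arm moves only by the tool move_arm, never from a script. Its argument "plan" is a list of rows, each a list of 7 numbers: the turn, a rotation vector about the tool's x, y, z in degrees, then the shift along the tool's x, y, z in cm, then the gripper command: -1 is shut, 1 is fully open, values between are in proportion. In form: [[ax, ay, az, tx, ty, tz, jaw], ...]. A call has 1 to 5 rows; each row is the pose to reach, as a shift and turn from the pose commanded when the call began, along the tool's axes at that moment; what a row does not reach only later rows make up. A row lasts 1/10 s, in which the tool goes at most 50 mm and 8.59 degrees, less where a joint would pass 70% of its speed; a pose out of reach is approached as far as the arm can. A call with a gripper value outside its range is refused whole. The fingers move at their own pace and stop on an object; "squeeze" is the grip in N (left out, the last holds). Time passes only in rows, so rows that repeat a pose let the fingers close. It gives the time, the measured TCP pose, the force, the opening and the grip force at its end, in the units of the state.
- env.observe(): the state, without advancing time (a new reading comes with each control period).
- env.get_image(name): name is "side" or "top" or "wrist"; returns a dict with "color" (420x560x3 uint8, red, green, blue), "fov_y" (degrees; the focal length in pixels is half the picture's height over the tangent of half this angle, whatever the lens; pixels are square), "cx", "cy" (the principal point, pixels), "distortion" ([k1, k2, p1, p2, k3] as OpenCV has them; the pictures are not rectified), "R" (3x3) and "t" (3): a world point X has camera coordinates R X + t. Camera axes: x right, y down, z forward; pixel columns grow to the right and rows downward; lengths in m; the calibration is good to about 2 mm. A picture is of the moment at which its call begins. There is no depth.
- env.close_job(): hands the job in; it is judged then, once.
Trained networks look in a picture, given as the dict that the camera call returned (one of the last four; its "shot" number tells which), for a name from the list of things; names that differ only in an ending like _2 or _b are one class to them, and where a whole thing is asked for, a point or a joint stands for the part that bears it (a point fixed in the world has none). Each returns a list of dicts, best first, with "conf" (0 to 1); they miss things now and then, are a little off and sometimes report something else, mostly with a low value. They report only what shows in the picture. A call takes as long as a camera call. They do not tell look-alikes from the thing itself.
- env.outline_of(target, picture): "mask" (420x560 bool, what is visible of it) and "bbox" ([centre column, centre row, width, height] in pixels, round what is visible of it).
- env.tip_of(target, picture): "pixel" ([column, row] in pixels: a listed point, or the origin of a listed thing).
The state is a dict: "time_s": time; "q": joint angles; "qvel": joint speeds; "joint_efforts": joint torques, N m; "position": TCP position; "tool_rot": TCP orientation; "ft_force": force on the tool from outside, world axes, zero at the start; "wrist_torque": the same for the moment, N m; "grip_width": finger opening in m; "gripper_force": force on a finger pad.
Only numpy, scipy, OpenCV 4.12 (cv2) and the standard library are available. Lean on these libraries where they do the work, as an engineer would, in place of code of your own. Each camera call takes 0.05 s, during which the arm holds its last target. There are 200 camera calls.

## Working session

There is one attempt and no reset: what is moved stays moved. The work goes in short steps, Python scripts to look and compute and a tool call to move; the robot and the scene stay as the last step left them, time stands still between calls to the robot, and variables do not carry over. Pictures are saved under pics/ and viewed, at most 10 in all, crops included, and the job is handed in when it is done.

Besides the shell and the picture viewer there is one more tool, called as name(argument=value, ...), one argument or row to a line, values as JSON. move_arm: Moves the arm, as the interface text tells. Its arguments: {"type":"object","properties":{"plan":{"type":"array"},"squeeze":{"type":"number"}},"required":["plan"]}

```bash
mkdir -p pics; ls; cat > h.py <<'E'
import numpy as np,cv2
from rig import env
def K(p):
    f=210/np.tan(np.radians(p['fov_y'])/2); return np.array([[f,0,p['cx']],[0,f,p['cy']],[0,0,1.]])
def proj(p,X):
    R=np.array(p['R']);t=np.array(p['t'],float)
    return cv2.projectPoints(np.atleast_2d(np.array(X,float)),cv2.Rodrigues(R)[0],t,K(p),np.array(p['distortion'],float))[0][:,0]
def ray(p,uv,z):
    R=np.array(p['R']);t=np.array(p['t'],float)
    n=cv2.undistortPoints(np.array([[uv]],float),K(p),np.array(p['distortion'],float))[0,0]
    c=-R.T@t; d=R.T@np.array([n[0],n[1],1]); return c+d*(z-c[2])/d[2]
def save(p,name): cv2.imwrite('pics/'+name,p['color'][:,:,::-1])
E
python3 - <<'E'
from h import *
P={n:env.get_image(n) for n in('top','side','wrist')}
cv2.imwrite('pics/a.png',cv2.resize(np.hstack([P['top']['color'],P['side']['color']])[:,:,::-1],(800,300)))
save(P['top'],'top.png')
for n in P:
  print(n,P[n]['shot'],-np.array(P[n]['R']).T@P[n]['t'])
  for o in ('plate','window','station','holder','bolt','nut','pad_face','pump','jar','cartridge','cup'):
    try: print(o,[(np.round(d['pixel']).tolist(),round(d['conf'],2)) for d in env.tip_of(o,P[n])])
    except Exception as e: print(o,e)
E
```

```text
pics
top 1 [ 0.44589668 -0.14941372  0.80043877]
plate [([170.0, 246.0], 0.77)]
window [([192.0, 255.0], 0.73)]
station [([170.0, 244.0], 0.68), ([321.0, 144.0], 0.49)]
holder [([301.0, 222.0], 0.91)]
bolt [([362.0, 201.0], 0.97), ([303.0, 293.0], 0.75), ([301.0, 221.0], 0.73), ([357.0, 250.0], 0.63), ([419.0, 223.0], 0.5)]
nut [([356.0, 248.0], 0.92), ([355.0, 201.0], 0.89), ([301.0, 222.0], 0.72), ([303.0, 292.0], 0.69), ([300.0, 223.0], 0.52)]
pad_face [([358.0, 199.0], 0.59), ([361.0, 248.0], 0.59), ([300.0, 220.0], 0.55), ([302.0, 294.0], 0.38)]
pump [([166.0, 244.0], 0.86)]
jar [([230.0, 146.0], 0.86), ([302.0, 220.0], 0.57)]
cartridge [([322.0, 140.0], 0.59)]
cup [([417.0, 221.0], 0.72)]
side 2 [0.41788798 0.76826346 0.56280685]
plate [([275.0, 300.0], 0.86), ([278.0, 228.0], 0.6)]
window [([274.0, 300.0], 0.51)]
station [([276.0, 297.0], 0.89), ([280.0, 221.0], 0.22)]
holder [([278.0, 231.0], 0.69)]
bolt [([268.0, 209.0], 0.71), ([304.0, 215.0], 0.71), ([331.0, 240.0], 0.67), ([279.0, 224.0], 0.41)]
nut [([306.0, 211.0], 0.75), ([337.0, 238.0], 0.73), ([278.0, 227.0], 0.71), ([269.0, 208.0], 0.5)]
pad_face [([276.0, 290.0], 0.52), ([270.0, 199.0], 0.5), ([281.0, 222.0], 0.48), ([334.0, 229.0], 0.43), ([275.0, 232.0], 0.22)]
pump [([277.0, 288.0], 0.94)]
jar [([192.0, 254.0], 0.86), ([277.0, 228.0], 0.43)]
cartridge [([222.0, 218.0], 0.65)]
cup [([296.0, 190.0], 0.86)]
wrist 3 [ 0.20020878 -0.51858568  0.37387062]
plate []
window []
station []
holder []
bolt []
nut []
pad_face []
pump []
jar []
cartridge []
cup []
```

View pics/top.png

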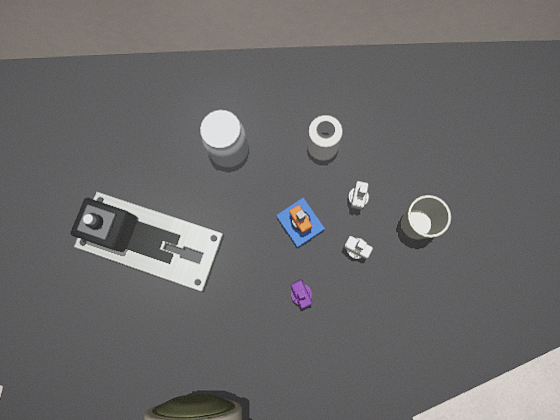

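```bash
python3 - <<'E'
from h import *
p=env.get_image('top')
print(ray(p,(301,222),0.01),ray(p,(170,245),0.006),ray(p,(192,255),0.006),p['fov_y'])
s=env.get_image('side'); print('side',ray(s,(276,297),0.006),ray(s,(278,228),0.0))
a=p['color'][190:270,150:250]; b=p['color'][170:320,260:440]
im=np.hstack([cv2.resize(p['color'][170:320,260:440],(400,333),interpolation=2),cv2.resize(s['color'][180:330,200:380],(400,333),interpolation=2)])
cv2.imwrite('pics/c.png',im[:,:,::-1])
E
```

```text
[ 0.58284102 -0.16279405  0.01      ] [0.54515363 0.08208215 0.006     ] [0.52577172 0.04017068 0.006     ] 51.69099017962751
side [0.54238813 0.08714649 0.006     ] [ 0.58579165 -0.17309868  0.        ]
```

View pics/c.png

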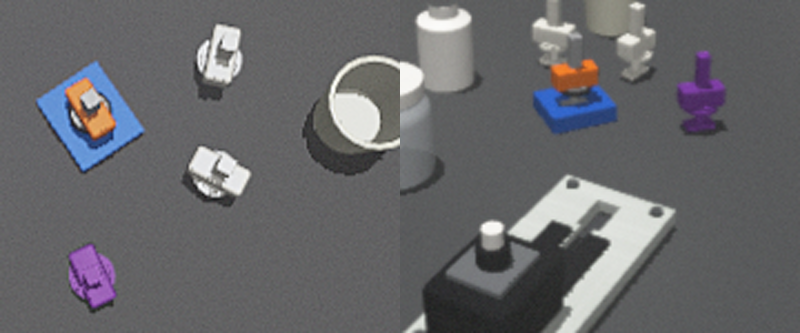

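The top picture shows four bolt-like things: orange nut in the blue holder (301,222), white ones at (359,195) and (357,248), and a purple one at (302,294). The orange one in the blue holder is the target, and the crop confirms it. The plate's window is at about (192,252), with the blind end at about (165,245).

```bash
python3 - <<'E'
from h import *
p=env.get_image('top'); c=p['color'].astype(int)
m=((c[:,:,2]-c[:,:,0]>60)&(c[:,:,2]>110)).astype(np.uint8)
ys,xs=np.nonzero(m); W=np.array([ray(p,(x,y),0.018)[:2] for x,y in zip(xs,ys)],np.float32)
print('holder',cv2.minAreaRect(W*1000))
m=((c.min(2)>150)).astype(np.uint8); m[:, :60]=0;m[:,240:]=0;m[:185]=0;m[310:]=0; m[:,:135]=0
ys,xs=np.nonzero(m); W=np.array([ray(p,(x,y),0.0205)[:2] for x,y in zip(xs,ys)],np.float32)
r=cv2.minAreaRect(W*1000);print('plate part',r,cv2.boxPoints(r))
s=env.observe(); print(s['position'],np.round(s['tool_rot'],3),s['grip_width'],s['ft_force'])
w=env.get_image('wrist'); R=np.array(s['tool_rot']); print('cam in tool',R.T@(-np.array(w['R']).T@w['t']-s['position']),np.round(np.array(w['R'])@R,3),w['fov_y'])
E
```

```text
holder ((582.1376953125, -160.89328002929688), (71.32666015625, 60.84988021850586), 32.8684196472168)
plate part ((540.7125854492188, 82.47108459472656), (175.42115783691406, 111.25836944580078), 70.58037567138672) [[459.08582   18.246284]
 [564.0146   -18.745369]
 [622.33936  146.69589 ]
 [517.4106   183.68753 ]]
[ 0.12527226 -0.53550953  0.23132307] [[ 0.974  0.228  0.   ]
 [ 0.228 -0.974  0.   ]
 [ 0.    -0.    -1.   ]] 0.08509250878752388 [-0.24242882 -0.93071057  0.30587745]
cam in tool [ 0.0768129   0.00064656 -0.14306802] [[ 0.001  1.     0.   ]
 [-0.954  0.001 -0.301]
 [-0.301 -0.     0.954]] 65.75649555224705
```

move_arm(
  plan=[
    [0, 0, -4, 10, -5, 0, 1],
    [0, 0, -8, 20, -10, 0, 1],
    [0, 0, -12, 30, -15, 1, 1],
    [0, 0, -16, 40, -20, 2, 1],
    [0, 0, -19.7, 53, -26.1, 4, 1],
  ],
)

```text
time_s: 2.5
position: [0.3188, -0.3749, 0.222]
tool_rot: [[0.839, 0.545, 0.0], [0.545, -0.839, -0.001], [-0.0, 0.001, -1.0]]
ft_force: [0.2, -1.6, -1.0]
grip_width: 0.0856
gripper_force: 0.0
```

```bash
cat >> h.py <<'E'
def go(X,yaw):
    """row numbers for target TCP X (m), tool x yaw (deg)"""
    s=env.observe();R=np.array(s['tool_rot']);p=np.array(s['position'])
    y0=np.degrees(np.arctan2(R[1,0],R[0,0])); az=-((yaw-y0+180)%360-180)
    print('t',round(s['time_s'],2),'pos',np.round(p,4),'yaw',round(y0,1),'q6',round(s['q'][5],1),'tilt',np.round(R[2],3),'F',np.round(s['ft_force'],1),'M',np.round(s['wrist_torque'],2),'grip',round(s['grip_width'],4),round(s['gripper_force'],1))
    print('  az',round(az,1),'shift cm',np.round(100*R.T@(np.array(X)-p),2))
E
python3 -c "
from h import *
go((.582,-.161,.19),32.9)"
```

```text
t 2.5 pos [ 0.3188 -0.3749  0.222 ] yaw 33.0 q6 -6.4 tilt [-0.     0.001 -1.   ] F [ 0.2 -1.6 -1. ] M [-0.03 -0.02 -0.03] grip 0.0856 0.0
  az 0.1 shift cm [33.73 -3.61  3.19]
```

move_arm(
  plan=[
    [0, 0, 0, 33.7, -3.6, 3.2, 1],
    [0, 0, 0, 33.7, -3.6, 3.2, 1],
    [0, 0, 0, 33.7, -3.6, 3.2, 1],
    [0, 0, 0, 33.7, -3.6, 3.2, 1],
    [0, 0, 0, 33.7, -3.6, 3.2, 1],
  ],
)

```text
time_s: 3.0
position: [0.5125, -0.2182, 0.1982]
tool_rot: [[0.84, 0.543, 0.0], [0.543, -0.84, -0.0], [0.0, 0.0, -1.0]]
ft_force: [-0.2, -1.2, -0.2]
grip_width: 0.0855
gripper_force: 0.0
```

```bash
python3 -c "
from h import *
go((.582,-.161,.19),32.9)"
```

```text
t 3.0 pos [ 0.5125 -0.2182  0.1982] yaw 32.9 q6 21.9 tilt [ 0.  0. -1.] F [-0.2 -1.2 -0.2] M [-0.05 -0.    0.02] grip 0.0855 0.0
  az -0.0 shift cm [ 8.94 -1.03  0.82]
```

move_arm(
  plan=[
    [0, 0, 0, 8.9, -1.0, 0.8, 1],
    [0, 0, 0, 8.9, -1.0, 0.8, 1],
    [0, 0, 0, 8.9, -1.0, 0.8, 1],
  ],
)

```text
time_s: 3.3
position: [0.5829, -0.1597, 0.1892]
tool_rot: [[0.837, 0.547, -0.0], [0.547, -0.837, 0.001], [0.0, -0.001, -1.0]]
ft_force: [0.0, -0.2, -0.0]
grip_width: 0.0854
gripper_force: 0.0
```

```bash
python3 -c "
from h import *
go((.582,-.161,.19),32.9)
w=env.get_image('wrist'); save(w,'w1.png')
for o in('bolt','nut','holder'): print(o,[(d['pixel'],d['conf']) for d in env.tip_of(o,w)])
c=w['color'].astype(int)
m=((c[:,:,2]-c[:,:,0]>50)&(c[:,:,2]>90)); ys,xs=np.nonzero(m)
W=np.array([ray(w,(x,y),0.018)[:2] for x,y in zip(xs,ys)],np.float32); print('holder',cv2.minAreaRect(W*1000))
m=((c[:,:,0]-c[:,:,2]>90)); ys,xs=np.nonzero(m)
W=np.array([ray(w,(x,y),0.056)[:2] for x,y in zip(xs,ys)],np.float32); print('bar',cv2.minAreaRect(W*1000))
"
```

```text
t 3.3 pos [ 0.5829 -0.1597  0.1892] yaw 33.1 q6 30.3 tilt [ 0.    -0.001 -1.   ] F [ 0.  -0.2 -0. ] M [ 0.01  0.03 -0.04] grip 0.0854 0.0
  az 0.2 shift cm [-0.15  0.06 -0.08]
bolt [([282.8, 194.5], 0.86), ([390.6, 212.6], 0.83), ([222.3, 280.8], 0.75), ([329.4, 273.4], 0.68)]
nut [([217.7, 282.7], 0.94), ([332.4, 271.0], 0.8), ([387.6, 208.0], 0.7), ([283.7, 192.7], 0.65)]
holder [([284.2, 191.9], 0.81)]
holder ((583.6192626953125, -161.1622314453125), (71.2947998046875, 60.949562072753906), 33.15262985229492)
bar ((584.7283935546875, -160.71328735351562), (46.47408676147461, 20.914653778076172), 32.64120864868164)
```

View pics/w1.png

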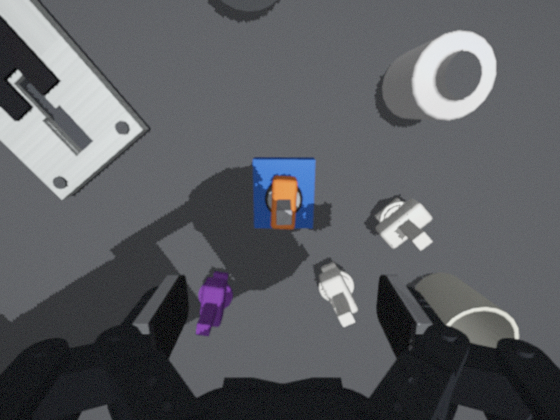

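move_arm(
  plan=[
    [0, 0, 0.2, 0, 0.15, 5, 0.3],
    [0, 0, 0.2, 0, 0.15, 10, 0.1],
    [0, 0, 0.2, 0, 0.15, 12.8, 0],
    [0, 0, 0.2, 0, 0.15, 12.8, 0],
    [0, 0, 0.2, 0, 0.15, 12.8, -0.3],
  ],
  squeeze=60,
)

```text
time_s: 4.0
position: [0.5813, -0.1655, 0.0636]
tool_rot: [[0.843, 0.539, 0.001], [0.539, -0.843, -0.001], [0.001, 0.001, -1.0]]
ft_force: [-0.9, -0.1, 0.2]
grip_width: 0.0305
gripper_force: 0.0
```

```bash
python3 -c "
from h import *
go((.584,-.161,.061),32.9)
w=env.get_image('wrist'); cv2.imwrite('pics/w2.png',w['color'][130:420,120:440,::-1])
"
```

```text
t 4.0 pos [ 0.5813 -0.1655  0.0636] yaw 32.6 q6 30.3 tilt [ 0.001  0.001 -1.   ] F [-0.9 -0.1  0.2] M [ 0.05  0.02 -0.05] grip 0.0305 0.0
  az -0.3 shift cm [ 0.46 -0.23  0.26]
```

View pics/w2.png

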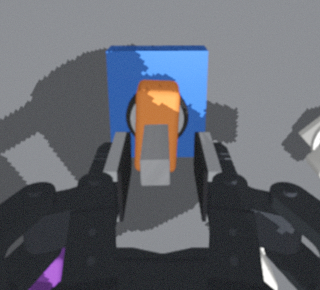

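The shank lies between the fingers at crop (155,165), with the tool about 5 mm short in tool x. I'll correct that and grip.

move_arm(
  plan=[
    [0, 0, 0, 0.45, -0.2, 0.2, -0.3],
    [0, 0, 0, 0.45, -0.2, 0.2, -0.3],
    [0, 0, 0, 0.45, -0.2, 0.2, -0.3],
  ],
)

```text
time_s: 4.35
position: [0.5843, -0.1602, 0.0611]
tool_rot: [[0.842, 0.54, 0.001], [0.54, -0.842, -0.001], [0.001, 0.001, -1.0]]
ft_force: [-1.0, 0.6, 0.3]
grip_width: 0.0302
gripper_force: 0.0
```

```bash
python3 -c "
from h import *
go((.584,-.161,.061),32.9)
env.get_image('wrist')
go((.584,-.161,.061),32.9)
env.get_image('wrist')
go((.584,-.161,.061),32.9)
"
```

```text
t 4.35 pos [ 0.5843 -0.1602  0.0611] yaw 32.7 q6 30.8 tilt [ 0.001  0.001 -1.   ] F [-1.   0.6  0.3] M [0.01 0.   0.03] grip 0.0302 0.0
  az -0.2 shift cm [-0.07  0.05  0.01]
t 4.4 pos [ 0.5842 -0.1602  0.0609] yaw 32.7 q6 30.8 tilt [ 0.001  0.001 -1.   ] F [-0.6 -0.3  0.9] M [-0.03 -0.01  0.02] grip 0.0296 0.0
  az -0.2 shift cm [-0.06  0.06 -0.01]
t 4.45 pos [ 0.5841 -0.1602  0.0607] yaw 32.7 q6 30.8 tilt [ 0.     0.001 -1.   ] F [-0.4  0.   0.7] M [0.   0.   0.04] grip 0.0298 0.0
  az -0.2 shift cm [-0.05  0.06 -0.03]
```

move_arm(
  plan=[
    [0, 0, 0, 0, 0, 0, -1],
    [0, 0, 0, 0, 0, 0, -1],
    [0, 0, 0, 0, 0, 0, -1],
    [0, 0, 0, 0, 0, 0, -1],
    [0, 0, 0, 0, 0, 0, -1],
  ],
)

```text
time_s: 4.95
position: [0.5841, -0.1603, 0.0606]
tool_rot: [[0.842, 0.54, 0.001], [0.54, -0.842, -0.0], [0.0, 0.001, -1.0]]
ft_force: [-0.2, -0.1, 4.7]
grip_width: 0.011
gripper_force: 58.9
```

```bash
python3 -c "
from h import *
go((.584,-.161,.12),32.9)
"
```

```text
t 4.95 pos [ 0.5841 -0.1603  0.0606] yaw 32.7 q6 30.8 tilt [ 0.     0.001 -1.   ] F [-0.2 -0.1  4.7] M [ 0.07  0.12 -0.01] grip 0.011 58.9
  az -0.2 shift cm [-0.04  0.06 -5.94]
```

move_arm(
  plan=[
    [0, 0, 0, 0, 0, -2, -1],
    [0, 0, 0, 0, 0, -4, -1],
    [0, 0, 0, 0, 0, -6, -1],
    [0, 0, 0, 0, 0, -6, -1],
  ],
)

```text
time_s: 5.35
position: [0.5847, -0.1606, 0.122]
tool_rot: [[0.842, 0.54, 0.003], [0.54, -0.842, -0.002], [0.002, 0.003, -1.0]]
ft_force: [-0.4, -0.5, -1.2]
grip_width: 0.0107
gripper_force: 58.8
```

```bash
python3 -c "
from h import *
go((.525,.0375,.12),70.6)
"
```

```text
t 5.35 pos [ 0.5847 -0.1606  0.122 ] yaw 32.7 q6 30.8 tilt [ 0.002  0.003 -1.   ] F [-0.4 -0.5 -1.2] M [-0.01 -0.04  0.02] grip 0.0107 58.8
  az -37.9 shift cm [  5.66 -19.9    0.15]
```

move_arm(
  plan=[
    [0, 0, -8, 1.2, -4.2, 0, -1],
    [0, 0, -16, 2.4, -8.4, 0, -1],
    [0, 0, -24, 3.6, -12.6, 0, -1],
    [0, 0, -32, 4.8, -16.8, 0, -1],
    [0, 0, -37.9, 5.7, -19.9, 0.1, -1],
  ],
)

```text
time_s: 5.85
position: [0.5228, 0.0403, 0.1179]
tool_rot: [[0.327, 0.945, -0.003], [0.945, -0.327, 0.001], [-0.0, -0.003, -1.0]]
ft_force: [-0.3, -0.3, -1.8]
grip_width: 0.0115
gripper_force: 58.9
```

```bash
python3 - <<'E'
from h import *
for i in range(3): w=env.get_image('wrist')
go((.525,.0375,.12),70.6)
t=env.get_image('top')
for p in (w,t):
  for o in('window','station','bolt','pump','plate'): print(o,[(d['pixel'],d['conf'],ray(p,d['pixel'],.006 if o!='pump' else .0205)[:2].round(4)) for d in env.tip_of(o,p)][:2])
tc=cv2.resize(t['color'][170:300,100:250],(400,347),interpolation=2)
ww=cv2.resize(w['color'],(400,300)); ww=cv2.copyMakeBorder(ww,0,47,0,0,0)
cv2.imwrite('pics/w3.png',np.hstack([tc,ww])[:,:,::-1])
E
```

```text
t 6.0 pos [0.5234 0.0396 0.1181] yaw 70.7 q6 10.7 tilt [-0.001 -0.002 -1.   ] F [ 0.5 -0.7 -2. ] M [-0.08 -0.04 -0.03] grip 0.0111 59.0
  az 0.1 shift cm [-0.14  0.22 -0.19]
window [([287.5, 216.4], 0.59, array([0.5247, 0.0356]))]
station [([289.5, 150.3], 0.63, array([0.5434, 0.0859])), ([281.2, 241.2], 0.15, array([0.5126, 0.0166]))]
bolt [([284.2, 241.5], 0.85, array([0.5149, 0.0155]))]
pump [([288.4, 156.5], 0.65, array([0.5414, 0.0835])), ([286.4, 151.6], 0.46, array([0.5412, 0.0873]))]
plate [([288.9, 147.3], 0.58, array([0.5437, 0.0882]))]
window [([194.0, 256.4], 0.98, array([0.5231, 0.0364]))]
station []
bolt [([186.8, 254.9], 0.83, array([0.5261, 0.0499])), ([356.7, 245.5], 0.8, array([ 0.5377, -0.2637]))]
pump []
plate [([173.4, 243.4], 0.72, array([0.548 , 0.0757]))]
```

View pics/w3.png

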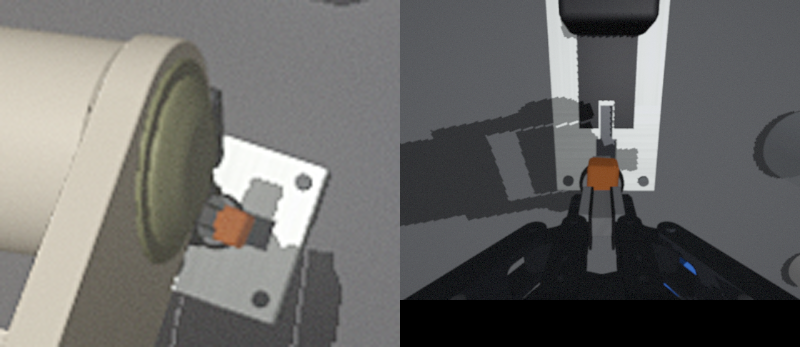

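The wrist view shows the plate with the slot ahead of the bolt, roughly at (600,120) in the composite. I'll measure the plate's long edges and the bolt's bar in this same camera.

```bash
cat > prof.py <<'E'
from h import *
from scipy.ndimage import map_coordinates
def patch(p,o,yaw,z,xs,ys):
    a=np.radians(yaw);ex=np.array([np.cos(a),np.sin(a)]);ey=np.array([-ex[1],ex[0]])
    X,Y=np.meshgrid(xs,ys); P=np.c_[np.outer(X.ravel(),ex)+np.outer(Y.ravel(),ey)+o,np.full(X.size,z)]
    uv=proj(p,P); return map_coordinates(p['color'].mean(2),[uv[:,1],uv[:,0]],order=1).reshape(X.shape)
E
python3 - <<'E'
from prof import *
w=env.get_image('wrist'); o=np.array([.5414,.0846])
xs=np.arange(-65,65.1,.5)/1000
ys=np.arange(-100,70,1)/1000
I=patch(w,o,-19.4,.0205,xs,ys)
im=cv2.resize(I[::-1].astype(np.uint8),None,fx=3,fy=3)
cv2.imwrite('pics/rect.png',im)
for y in (-85,-70,-30,-5,10,30,50,60):
    r=I[np.argmin(abs(ys-y/1000))]; g=np.gradient(cv2.GaussianBlur(r[None],(0,0),2)[0])
    L=np.argmax(g[:40]); R=len(xs)-40+np.argmin(g[-40:]); print(y,'edges',xs[L]*1e3,xs[R]*1e3,'ctr',(xs[L]+xs[R])*500)
# near edge
for x in (-40,-30,30,40):
    r=I[:30,np.argmin(abs(xs-x/1000))]; print(x,'near edge y',ys[np.argmax(np.gradient(r))]*1e3)
c=w['color'].astype(int); m=(c[:,:,0]-c[:,:,2]>90); v,u=np.nonzero(m); print('orange cols by row',[(r,u[v==r].min(),u[v==r].max()) for r in range(v.min()+2,v.max(),6)])
E
```

```text
-85 edges -54.5 56.0 ctr 0.7500000000000007
-70 edges -54.5 56.0 ctr 0.7500000000000007
-30 edges -54.5 56.0 ctr 0.7500000000000007
-5 edges -54.5 56.0 ctr 0.7500000000000007
10 edges -55.0 56.0 ctr 0.5000000000000004
30 edges -55.0 56.0 ctr 0.5000000000000004
50 edges -55.0 56.0 ctr 0.5000000000000004
60 edges -55.0 56.0 ctr 0.5000000000000004
-40 near edge y -71.0
-30 near edge y -92.0
30 near edge y -90.0
40 near edge y -72.0
orange cols by row [(233, np.int64(265), np.int64(301)), (239, np.int64(264), np.int64(306)), (245, np.int64(264), np.int64(303)), (251, np.int64(264), np.int64(303)), (257, np.int64(264), np.int64(302)), (263, np.int64(272), np.int64(292))]
```

View pics/rect.png

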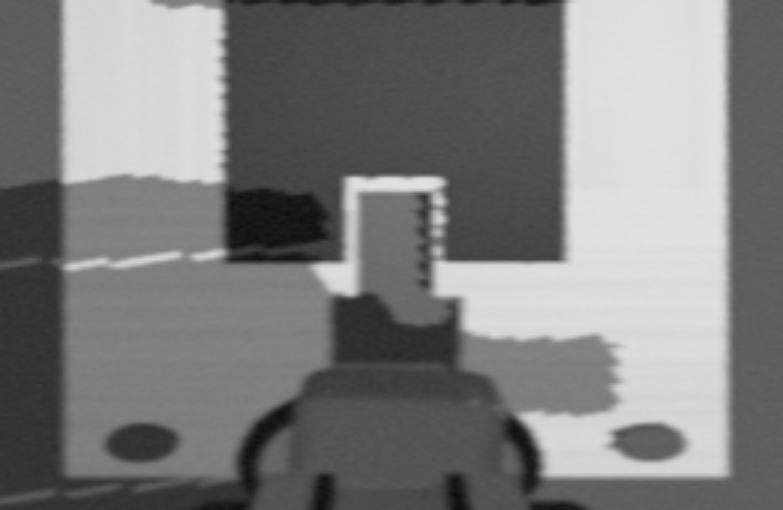

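```bash
python3 - <<'E'
from h import *
w=env.get_image('wrist'); o=np.array([.5422,.0843])
a=np.radians(-19.4);ex=np.array([np.cos(a),np.sin(a)]);ey=np.array([-ex[1],ex[0]])
for z in(.095,.112):
  for u in (264,303): X=ray(w,(u,250),z)[:2]-o; print(z,u,'x',X@ex*1e3,'y',X@ey*1e3)
X=np.array(env.observe()['position'])[:2]-o; print('tcp',X@ex*1e3,X@ey*1e3)
W=o-0.05*ey; print(W)
go((*W,.085),70.6)
E
```

```text
0.095 264 x -11.197992070874358 y -46.18517483563361
0.095 303 x 10.584897148727144 y -46.19211904495955
0.112 264 x -10.169520515210898 y -38.773095268273465
0.112 303 x 9.40018660689046 y -38.779333933004004
tcp -1.234721171748271 -49.60065981556747
[0.52559194 0.03713887]
t 6.65 pos [0.5246 0.0379 0.1193] yaw 70.6 q6 10.7 tilt [-0.  0. -1.] F [ 0.8 -0.4 -1.8] M [ 0.04  0.02 -0.  ] grip 0.0114 59.0
  az -0.0 shift cm [-0.04  0.12  3.43]
```

move_arm(
  plan=[
    [0, 0, 0, 0, 0.08, 2, -1],
    [0, 0, 0, 0, 0.08, 3.8, -1],
    [0, 0, 0, 0, 0.08, 4.4, -1],
    [0, 0, 0, 0, 0.08, 4.4, -1],
  ],
)

```text
time_s: 7.05
position: [0.525, 0.0378, 0.0748]
tool_rot: [[0.333, 0.943, -0.001], [0.943, -0.333, 0.0], [-0.0, -0.001, -1.0]]
ft_force: [-0.8, 0.4, -2.0]
grip_width: 0.011
gripper_force: 58.9
```

```bash
python3 -c "
from h import *
env.get_image('top');go((.5256,.0371,.061),70.6)
"
```

```text
t 7.1 pos [0.5254 0.0378 0.0755] yaw 70.6 q6 10.7 tilt [-0.  0. -1.] F [ 0.3  0.5 -1.8] M [ 0.05 -0.02  0.01] grip 0.011 58.9
  az -0.0 shift cm [-0.06  0.04  1.45]
```

move_arm(
  plan=[
    [0, 0, 0, -0.03, 0, 0.4, -1],
    [0, 0, 0, -0.03, 0, 0.8, -1],
    [0, 0, 0, -0.03, 0, 1.2, -1],
    [0, 0, 0, -0.03, 0, 1.45, -1],
    [0, 0, 0, -0.03, 0, 1.45, -1],
  ],
)

```text
time_s: 7.6
position: [0.525, 0.0375, 0.0604]
tool_rot: [[0.333, 0.943, -0.001], [0.943, -0.333, 0.0], [-0.0, -0.001, -1.0]]
ft_force: [-0.5, -0.4, -1.7]
grip_width: 0.0109
gripper_force: 58.9
```

```bash
python3 -c "
from h import *
env.get_image('top');go((.5256,.0371,.0595),70.6)
"
```

```text
t 7.65 pos [0.5251 0.0375 0.0606] yaw 70.6 q6 10.6 tilt [-0. -0. -1.] F [ 0.4 -0.5 -1.5] M [0.   0.04 0.02] grip 0.0106 58.9
  az -0.0 shift cm [-0.02  0.06  0.11]
```

move_arm(
  plan=[
    [0, 0, 0, 0, 0, 0.1, -1],
    [0, 0, 0, 0, 0, 0.15, -1],
    [0, 0, 0, 0, 0, 0.15, -1],
  ],
)

```text
time_s: 7.95
position: [0.5252, 0.0375, 0.0592]
tool_rot: [[0.333, 0.943, -0.0], [0.943, -0.333, 0.0], [-0.0, -0.0, -1.0]]
ft_force: [-0.2, -0.1, -2.1]
grip_width: 0.0107
gripper_force: 58.9
```

```bash
python3 -c "
from h import *
go((.5256,.0371,.0595),70.6)
"
```

```text
t 7.95 pos [0.5252 0.0375 0.0592] yaw 70.6 q6 10.6 tilt [-0. -0. -1.] F [-0.2 -0.1 -2.1] M [-0.03  0.04 -0.01] grip 0.0107 58.9
  az -0.0 shift cm [-0.03  0.06 -0.03]
```

move_arm(
  plan=[
    [0, 0, 0, 0.6, 0.02, 0, -1],
    [0, 0, 0, 1.2, 0.02, 0, -1],
    [0, 0, 0, 1.8, 0.02, 0, -1],
    [0, 0, 0, 2.4, 0.02, 0, -1],
    [0, 0, 0, 2.4, 0.02, 0, -1],
  ],
)

```text
time_s: 8.45
position: [0.5336, 0.0609, 0.0592]
tool_rot: [[0.332, 0.943, 0.0], [0.943, -0.332, 0.0], [0.0, 0.0, -1.0]]
ft_force: [-0.4, -0.3, -2.5]
grip_width: 0.0105
gripper_force: 58.9
```

```bash
python3 -c "
from h import *
env.get_image('top');go((.5422,.0843,.0592),70.6)
"
```

```text
t 8.5 pos [0.5334 0.0606 0.0592] yaw 70.6 q6 13.2 tilt [-0. -0. -1.] F [ 0.5  0.1 -2. ] M [ 0.03  0.   -0.02] grip 0.0104 58.9
  az 0.0 shift cm [2.53 0.04 0.  ]
```

move_arm(
  plan=[
    [0, 0, 0, 0.7, 0.02, 0, -1],
    [0, 0, 0, 1.4, 0.02, 0, -1],
    [0, 0, 0, 2.1, 0.02, 0, -1],
    [0, 0, 0, 2.35, 0.02, 0, -1],
    [0, 0, 0, 2.35, 0.02, 0, -1],
  ],
)

```text
time_s: 9.0
position: [0.5414, 0.0826, 0.0592]
tool_rot: [[0.332, 0.943, 0.0], [0.943, -0.332, -0.0], [-0.0, 0.0, -1.0]]
ft_force: [-0.0, -0.1, -2.0]
grip_width: 0.0111
gripper_force: 58.9
```

```bash
python3 -c "
from h import *
env.get_image('top');go((.5422,.0843,.0592),70.6)
"
```

```text
t 9.05 pos [0.5413 0.0824 0.0592] yaw 70.6 q6 15.7 tilt [-0. -0. -1.] F [ 0.4 -0.6 -2.1] M [-0.05 -0.05 -0.04] grip 0.0108 58.9
  az -0.0 shift cm [ 0.21  0.02 -0.  ]
```

move_arm(
  plan=[
    [0, 0, 0, 0.1, 0.02, 0, -1],
    [0, 0, 0, 0.2, 0.02, 0, -1],
    [0, 0, 0, 0.2, 0.02, 0, -1],
  ],
)

```text
time_s: 9.35
position: [0.5422, 0.0839, 0.0593]
tool_rot: [[0.333, 0.943, 0.0], [0.943, -0.333, 0.0], [0.0, 0.0, -1.0]]
ft_force: [0.1, -0.3, -1.8]
grip_width: 0.011
gripper_force: 58.9
```

```bash
python3 -c "
from h import *
env.get_image('top');go((.5422,.0843,.0592),70.6)
"
```

```text
t 9.4 pos [0.5422 0.0839 0.0593] yaw 70.6 q6 15.9 tilt [ 0.  0. -1.] F [ 0.2 -0.6 -1.6] M [ 0.01  0.05 -0.02] grip 0.011 58.9
  az -0.0 shift cm [ 0.03 -0.01  0.01]
```

move_arm(
  plan=[
    [0, 0, 0, 0.1, 0, 0, -1],
    [0, 0, 0, 0.1, 0, 0, -1],
    [0, 0, 0, 0.1, 0, 0, -1],
  ],
)

```text
time_s: 9.7
position: [0.5425, 0.0849, 0.0592]
tool_rot: [[0.333, 0.943, -0.0], [0.943, -0.333, 0.0], [-0.0, -0.0, -1.0]]
ft_force: [-0.5, 0.3, -1.7]
grip_width: 0.0108
gripper_force: 58.9
```

```bash
python3 -c "
from h import *
env.get_image('top');go((.5422,.0843,.0592),70.6)
"
```

```text
t 9.75 pos [0.5425 0.085  0.0593] yaw 70.6 q6 16.0 tilt [-0. -0. -1.] F [-0.5 -0.1 -2.4] M [-0.01  0.02  0.06] grip 0.011 58.9
  az -0.0 shift cm [-0.07 -0.01  0.01]
```

move_arm(
  plan=[
    [0, 0, 0, 0.1, 0, 0, -1],
    [0, 0, 0, 0.15, 0, 0, -1],
    [0, 0, 0, 0.15, 0, 0, -1],
  ],
)

```text
time_s: 10.05
position: [0.543, 0.0864, 0.0592]
tool_rot: [[0.333, 0.943, -0.0], [0.943, -0.333, -0.0], [-0.0, -0.0, -1.0]]
ft_force: [0.1, 0.4, -1.1]
grip_width: 0.0108
gripper_force: 58.9
```

```bash
python3 -c "
from h import *
env.get_image('top');go((.5422,.0843,.0592),70.6)
"
```

```text
t 10.1 pos [0.5431 0.0864 0.0593] yaw 70.6 q6 16.1 tilt [-0.  0. -1.] F [-0.6 -0.2 -2.2] M [-0.02 -0.02  0.05] grip 0.0109 58.9
  az -0.0 shift cm [-0.22 -0.01  0.01]
```

move_arm(
  plan=[
    [0, 0, 0, 0.1, 0, 0, -1],
    [0, 0, 0, 0.15, 0, 0, -1],
    [0, 0, 0, 0.15, 0, 0, -1],
  ],
)

```text
time_s: 10.4
position: [0.5433, 0.0871, 0.0592]
tool_rot: [[0.332, 0.943, -0.001], [0.943, -0.332, -0.002], [-0.002, -0.0, -1.0]]
ft_force: [-1.8, -5.7, -0.5]
grip_width: 0.0108
gripper_force: 59.1
```

```bash
python3 - <<'E'
from prof import *
w=env.get_image('wrist')
go((.5422,.0843,.0592),70.6)
o=np.array([.5422,.0843])
cv2.imwrite('pics/w4.png',w['color'][120:420,140:440,::-1])
for o in('station','pump','bolt','nut'): print(o,[(d['pixel'],d['conf']) for d in env.tip_of(o,w)][:2])
E
```

```text
t 10.45 pos [0.5433 0.0871 0.0592] yaw 70.6 q6 16.3 tilt [-0.002 -0.    -1.   ] F [-1.6 -5.4 -0.4] M [-1.2   0.41  0.  ] grip 0.0112 59.1
  az -0.0 shift cm [-0.3  -0.01  0.  ]
station []
pump []
bolt [([282.4, 240.1], 0.55)]
nut [([280.0, 240.4], 0.59)]
```

View pics/w4.png

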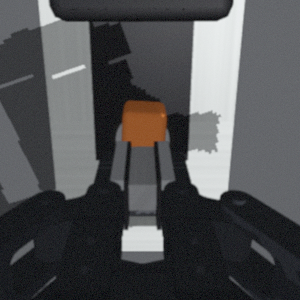

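Contact with the blind end at about 6 N: the station is at roughly (0.543, 0.087) in robot coordinates. I'll back off slightly and turn clockwise.

move_arm(
  plan=[
    [0, 0, 0, -0.1, 0, 0, -1],
    [0, 0, 8, -0.1, 0, 0, -1],
    [0, 0, 16, -0.1, 0, 0, -1],
    [0, 0, 24, -0.1, 0, 0, -1],
    [0, 0, 30, -0.1, 0, 0, -1],
  ],
)

```text
time_s: 11.15
position: [0.5425, 0.0868, 0.059]
tool_rot: [[0.763, 0.646, -0.002], [0.646, -0.763, 0.0], [-0.001, -0.001, -1.0]]
ft_force: [-2.4, -2.0, -1.1]
grip_width: 0.0109
gripper_force: 59.1
```

```bash
python3 -c "
from h import *
env.get_image('top');go((.5431,.0866,.0592),-19.4)
"
```

```text
t 11.2 pos [0.5425 0.0868 0.059 ] yaw 40.0 q6 46.7 tilt [-0.001 -0.001 -1.   ] F [-2.7 -1.6 -1.6] M [-0.48  0.51  0.03] grip 0.0108 59.0
  az 59.4 shift cm [ 0.03  0.06 -0.02]
```

move_arm(
  plan=[
    [0, 0, 8, -0.04, 0.03, 0, -1],
    [0, 0, 16, -0.04, 0.03, 0, -1],
    [0, 0, 24, -0.04, 0.03, 0, -1],
    [0, 0, 32, -0.04, 0.03, 0, -1],
    [0, 0, 40, -0.04, 0.03, 0, -1],
  ],
)

```text
time_s: 11.7
position: [0.5425, 0.0863, 0.059]
tool_rot: [[1.0, 0.007, -0.002], [0.007, -1.0, -0.0], [-0.002, 0.0, -1.0]]
ft_force: [-3.4, -1.9, -1.2]
grip_width: 0.011
gripper_force: 59.0
```

```bash
python3 -c "
from h import *
env.get_image('top');go((.5431,.0866,.0592),-19.4)
"
```

```text
t 11.75 pos [0.5425 0.0863 0.059 ] yaw -0.0 q6 86.7 tilt [-0.002 -0.    -1.   ] F [-2.8 -1.7 -0.9] M [-0.48  0.52 -0.04] grip 0.0104 59.0
  az 19.4 shift cm [ 0.06 -0.03 -0.02]
```

move_arm(
  plan=[
    [0, 0, 7, -0.05, 0.02, 0, -1],
    [0, 0, 14, -0.05, 0.02, 0, -1],
    [0, 0, 19, -0.05, 0.02, 0, -1],
    [0, 0, 19, -0.05, 0.02, 0, -1],
  ],
)

```text
time_s: 12.15
position: [0.5422, 0.0861, 0.0591]
tool_rot: [[0.95, -0.313, -0.001], [-0.313, -0.95, -0.0], [-0.001, 0.0, -1.0]]
ft_force: [-3.5, -2.3, -1.9]
grip_width: 0.0107
gripper_force: 59.0
```

```bash
python3 -c "
from h import *
env.get_image('top');go((.5431,.0866,.0592),-19.4)
"
```

```text
t 12.2 pos [0.5422 0.0861 0.0591] yaw -18.1 q6 104.8 tilt [-0.001  0.    -1.   ] F [-2.5 -1.7 -2.6] M [-0.49  0.59  0.03] grip 0.0115 59.0
  az 1.3 shift cm [ 0.07 -0.07 -0.01]
```

move_arm(
  plan=[
    [0, 0, 2, 0, 0, 0, -1],
    [0, 0, 3.5, 0, 0, 0, -1],
    [0, 0, 3.5, 0, 0, 0, -1],
  ],
)

```text
time_s: 12.5
position: [0.5423, 0.0861, 0.0591]
tool_rot: [[0.928, -0.372, -0.001], [-0.372, -0.928, -0.0], [-0.001, 0.0, -1.0]]
ft_force: [-3.5, -3.2, -1.5]
grip_width: 0.0109
gripper_force: 59.0
```

```bash
python3 -c "
from h import *
env.get_image('top');go((.5431,.0866,.0592),-19.4)
"
```

```text
t 12.55 pos [0.5423 0.0861 0.0591] yaw -21.8 q6 108.5 tilt [-0.001  0.    -1.   ] F [-3.8 -2.4 -3. ] M [-0.57  0.72  0.  ] grip 0.011 59.0
  az -2.4 shift cm [ 0.05 -0.08 -0.01]
```

move_arm(
  plan=[
    [0, 0, 1, 0, 0, 0, -1],
    [0, 0, 2, 0, 0, 0, -1],
    [0, 0, 3, 0, 0, 0, -1],
    [0, 0, 3, 0, 0, 0, -1],
  ],
)

```text
time_s: 12.95
position: [0.5424, 0.086, 0.0592]
tool_rot: [[0.907, -0.422, -0.001], [-0.422, -0.907, -0.0], [-0.0, 0.001, -1.0]]
ft_force: [-3.8, -2.7, -2.0]
grip_width: 0.0113
gripper_force: 59.2
```

```bash
python3 -c "
from h import *
env.get_image('top');go((.5431,.0866,.0592),-19.4)
"
```

```text
t 13.0 pos [0.5423 0.086  0.0592] yaw -24.9 q6 111.6 tilt [-0.001  0.001 -1.   ] F [-3.6 -3.1 -1. ] M [-0.7   0.88  0.15] grip 0.011 59.2
  az -5.5 shift cm [ 0.05 -0.08 -0.01]
```

The stop starts to resist at about 5.5° past square. I'll release the bolt and turn the tool back half a turn to gain wrist range for the nut.

move_arm(
  plan=[
    [0, 0, 0, 0, 0, 0, 0.1],
    [0, 0, 0, 0, 0, 0, 0.1],
    [0, 0, 0, 0, 0, 0, 0.1],
    [0, 0, -8, 0, 0, 0, 0.1],
    [0, 0, -16, 0, 0, 0, 0.1],
  ],
  squeeze=40,
)

```text
time_s: 13.5
position: [0.5431, 0.0863, 0.0596]
tool_rot: [[0.989, -0.15, 0.001], [-0.15, -0.989, 0.0], [0.001, -0.0, -1.0]]
ft_force: [-0.1, 0.3, -0.5]
grip_width: 0.0471
gripper_force: 0.0
```

move_arm(
  plan=[
    [0, 0, -8, 0, 0, 0, 0.1],
    [0, 0, -16, 0, 0, 0, 0.1],
    [0, 0, -24, 0, 0, 0, 0.1],
    [0, 0, -32, 0, 0, 0, 0.1],
    [0, 0, -40, 0, 0, 0, 0.1],
  ],
)

```text
time_s: 14.0
position: [0.5431, 0.0863, 0.0596]
tool_rot: [[0.854, 0.521, 0.001], [0.521, -0.854, 0.0], [0.001, 0.001, -1.0]]
ft_force: [-1.3, 0.1, 0.1]
grip_width: 0.0471
gripper_force: 0.0
```

move_arm(
  plan=[
    [0, 0, -8, 0, 0, 0, 0.1],
    [0, 0, -16, 0, 0, 0, 0.1],
    [0, 0, -24, 0, 0, 0, 0.1],
    [0, 0, -32, 0, 0, 0, 0.1],
    [0, 0, -40, 0, 0, 0, 0.1],
  ],
)

```text
time_s: 14.5
position: [0.5431, 0.0863, 0.0596]
tool_rot: [[0.319, 0.948, 0.001], [0.948, -0.319, 0.0], [0.001, 0.001, -1.0]]
ft_force: [0.4, 0.4, -0.1]
grip_width: 0.0469
gripper_force: 0.0
```

move_arm(
  plan=[
    [0, 0, -8, 0, 0, 0, 0.1],
    [0, 0, -16, 0, 0, 0, 0.1],
    [0, 0, -24, 0, 0, 0, 0.1],
    [0, 0, -32, 0, 0, 0, 0.1],
    [0, 0, -40, 0, 0, 0, 0.1],
  ],
)

```text
time_s: 15.0
position: [0.5431, 0.0863, 0.0596]
tool_rot: [[-0.365, 0.931, 0.001], [0.931, 0.365, 0.0], [-0.0, 0.001, -1.0]]
ft_force: [-0.3, -0.1, -0.6]
grip_width: 0.0469
gripper_force: 0.0
```

move_arm(
  plan=[
    [0, 0, -8, 0, 0, 0, 0.1],
    [0, 0, -16, 0, 0, 0, 0.1],
    [0, 0, -24, 0, 0, 0, 0.1],
    [0, 0, -32, 0, 0, 0, 0.1],
    [0, 0, -40, 0, 0, 0, 0.1],
  ],
)

```text
time_s: 15.5
position: [0.5431, 0.0863, 0.0596]
tool_rot: [[-0.878, 0.479, 0.001], [0.479, 0.878, 0.0], [-0.001, 0.001, -1.0]]
ft_force: [-0.5, 0.4, -0.0]
grip_width: 0.047
gripper_force: 0.0
```

```bash
python3 - <<'E'
from h import *
w=env.get_image('wrist');go((.5424,.086,.037),155)
cv2.imwrite('pics/w5.png',cv2.resize(w['color'][120:420,130:430,::-1],(600,600)))
E
```

```text
t 15.55 pos [0.5431 0.0863 0.0595] yaw 151.8 q6 -65.1 tilt [-0.001  0.001 -1.   ] F [-0.1 -0.2 -0.2] M [ 0.02 -0.07 -0.04] grip 0.0469 0.0
  az -3.2 shift cm [ 0.05 -0.06  2.25]
```

View pics/w5.png

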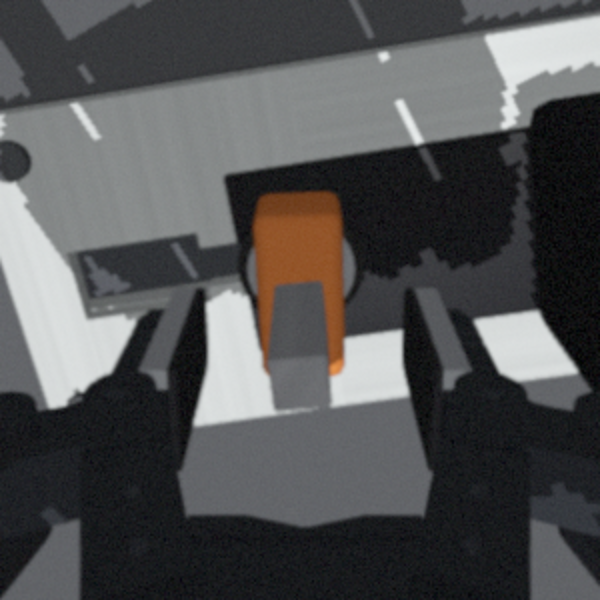

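The bolt stands upright with the bar aligned between the fingers, at about (300,290) in the crop. I'll descend onto the bar.

move_arm(
  plan=[
    [0, 0, -3, 0.05, -0.06, 0.8, 0.1],
    [0, 0, -3, 0.05, -0.06, 1.6, 0.1],
    [0, 0, -3, 0.05, -0.06, 2.2, 0.1],
    [0, 0, -3, 0.05, -0.06, 2.2, 0.1],
    [0, 0, -3, 0.05, -0.06, 2.2, -0.2],
  ],
  squeeze=40,
)

```text
time_s: 16.05
position: [0.542, 0.0859, 0.0372]
tool_rot: [[-0.899, 0.438, -0.0], [0.438, 0.899, 0.0], [0.0, 0.0, -1.0]]
ft_force: [0.6, 0.3, 0.3]
grip_width: 0.0349
gripper_force: 0.0
```

move_arm(
  plan=[
    [0, 0, 0, 0, 0, 0, -1],
    [0, 0, 0, 0, 0, 0, -1],
    [0, 0, 0, 0, 0, 0, -1],
    [0, 0, 0, 0, 0, 0, -1],
  ],
)

```text
time_s: 16.45
position: [0.5421, 0.0858, 0.0376]
tool_rot: [[-0.899, 0.437, 0.001], [0.437, 0.899, -0.0], [-0.001, 0.0, -1.0]]
ft_force: [-0.1, -0.5, 3.5]
grip_width: 0.0209
gripper_force: 41.3
```

```bash
cat >> h.py <<'E'
def avg(n=5):
    A=[]
    for i in range(n):
        env.get_image('top'); s=env.observe(); A.append(np.r_[s['ft_force'],s['wrist_torque']])
    print('avg F,M',np.round(np.mean(A,0),3))
E
python3 -c "
from h import *
avg(4);go((.5424,.086,.037),155)
"
```

```text
avg F,M [-1.068 -0.658  5.777 -0.169  0.155 -0.007]
t 16.65 pos [0.5421 0.0858 0.0376] yaw 154.1 q6 -67.4 tilt [-0.001  0.    -1.   ] F [-1.9 -0.4  6.1] M [-0.13  0.19  0.02] grip 0.0212 41.5
  az -0.9 shift cm [-0.02  0.03  0.06]
```

move_arm(
  plan=[
    [0, 0, 7, 0, 0, 0.03, -1],
    [0, 0, 14, 0, 0, 0.06, -1],
    [0, 0, 21, 0, 0, 0.09, -1],
    [0, 0, 28, 0, 0, 0.12, -1],
    [0, 0, 35, 0, 0, 0.15, -1],
  ],
)

```text
time_s: 17.15
position: [0.5418, 0.0856, 0.0359]
tool_rot: [[-0.482, 0.876, -0.0], [0.876, 0.482, -0.001], [-0.0, -0.0, -1.0]]
ft_force: [-2.2, -2.2, 3.8]
grip_width: 0.0211
gripper_force: 41.3
```

```bash
python3 -c "
from h import *
avg(4);go((.5424,.086,.037),155)
"
```

```text
avg F,M [-0.921 -2.435  3.713 -0.47   0.166 -0.026]
t 17.35 pos [0.5419 0.0856 0.0358] yaw 119.2 q6 -32.6 tilt [-0. -0. -1.] F [-1.1 -2.5  4.2] M [-0.54  0.19 -0.  ] grip 0.0213 41.3
  az -35.8 shift cm [ 0.01  0.06 -0.12]
```

move_arm(
  plan=[
    [0, 0, 7, 0, 0, 0.02, -1],
    [0, 0, 14, 0, 0, 0.05, -1],
    [0, 0, 21, 0, 0, 0.08, -1],
    [0, 0, 28, 0, 0, 0.1, -1],
    [0, 0, 35, 0, 0, 0.12, -1],
  ],
)

```text
time_s: 17.85
position: [0.5414, 0.0856, 0.0343]
tool_rot: [[0.105, 0.994, -0.001], [0.994, -0.105, -0.001], [-0.001, -0.001, -1.0]]
ft_force: [-2.7, -4.3, 3.9]
grip_width: 0.021
gripper_force: 41.3
```

```bash
python3 -c "
from h import *
avg(4);go((.5424,.086,.037),155)
"
```

```text
avg F,M [-2.028e+00 -4.542e+00  2.125e+00 -7.700e-01  4.320e-01  4.000e-03]
t 18.05 pos [0.5415 0.0856 0.0344] yaw 84.3 q6 2.3 tilt [-0.    -0.001 -1.   ] F [-1.2 -5.3  1.8] M [-0.81  0.46 -0.04] grip 0.0215 41.1
  az -70.7 shift cm [ 0.05  0.09 -0.26]
```

move_arm(
  plan=[
    [0, 0, 5, -0.05, 0, 0, -1],
    [0, 0, 10, -0.05, 0, 0.02, -1],
    [0, 0, 15, -0.05, 0, 0.03, -1],
    [0, 0, 15, -0.05, 0, 0.03, -1],
  ],
)

```text
time_s: 18.45
position: [0.5416, 0.0854, 0.0343]
tool_rot: [[0.355, 0.935, -0.001], [0.935, -0.355, 0.0], [-0.0, -0.001, -1.0]]
ft_force: [-3.2, -2.2, 3.8]
grip_width: 0.0211
gripper_force: 41.4
```

```bash
python3 -c "
from h import *
avg(4);go((.5424,.086,.037),155)
"
```

```text
avg F,M [-3.85  -2.829  4.59  -0.498  0.634 -0.008]
t 18.65 pos [0.5416 0.0854 0.0343] yaw 69.2 q6 17.3 tilt [-0.    -0.001 -1.   ] F [-4.  -2.4  5.4] M [-0.46  0.65  0.04] grip 0.0207 41.5
  az -85.8 shift cm [ 0.08  0.06 -0.27]
```

move_arm(
  plan=[
    [0, 0, 4, -0.02, -0.03, 0, -1],
    [0, 0, 8, -0.02, -0.03, 0, -1],
    [0, 0, 12, -0.02, -0.03, 0, -1],
    [0, 0, 12, -0.02, -0.03, 0, -1],
  ],
)

```text
time_s: 19.05
position: [0.5416, 0.0853, 0.0343]
tool_rot: [[0.543, 0.84, 0.0], [0.84, -0.543, 0.0], [0.0, 0.0, -1.0]]
ft_force: [-2.4, -2.8, 3.3]
grip_width: 0.0208
gripper_force: 41.4
```

```bash
python3 -c "
from h import *
avg(4);go((.5424,.086,.037),155)
"
```

```text
avg F,M [-2.067 -1.811  4.16  -0.327  0.354 -0.023]
t 19.25 pos [0.5416 0.0854 0.0343] yaw 57.2 q6 29.4 tilt [ 0.  0. -1.] F [-1.1 -2.   4.1] M [-0.29  0.34 -0.01] grip 0.0211 41.4
  az -97.8 shift cm [ 0.1   0.03 -0.27]
```

move_arm(
  plan=[
    [0, 0, 4, 0, 0, 0, -1],
    [0, 0, 8, 0, 0, 0, -1],
    [0, 0, 11, 0, 0, 0, -1],
    [0, 0, 11, 0, 0, 0, -1],
  ],
)

```text
time_s: 19.65
position: [0.5416, 0.0853, 0.0343]
tool_rot: [[0.693, 0.721, 0.0], [0.721, -0.693, 0.0], [0.0, 0.0, -1.0]]
ft_force: [-0.9, -1.7, 3.8]
grip_width: 0.021
gripper_force: 41.4
```

```bash
python3 -c "
from h import *
avg(4);go((.5424,.086,.037),155)
"
```

```text
avg F,M [-1.416 -1.011  3.804 -0.247  0.229 -0.017]
t 19.85 pos [0.5416 0.0853 0.0343] yaw 46.1 q6 40.4 tilt [ 0.  0. -1.] F [-1.5 -0.9  5.3] M [-0.2   0.21  0.01] grip 0.0211 41.3
  az -108.9 shift cm [ 0.1   0.01 -0.27]
```

move_arm(
  plan=[
    [0, 0, 4, 0, 0, 0, -1],
    [0, 0, 8, 0, 0, 0, -1],
    [0, 0, 8, 0, 0, 0, -1],
  ],
)

```text
time_s: 20.15
position: [0.5416, 0.0854, 0.0343]
tool_rot: [[0.787, 0.617, 0.0], [0.617, -0.787, 0.0], [0.0, 0.0, -1.0]]
ft_force: [-1.6, -0.9, 3.4]
grip_width: 0.0211
gripper_force: 41.3
```

```bash
python3 -c "
from h import *
avg(4);go((.5424,.086,.037),155)
"
```

```text
avg F,M [-0.828 -0.561  3.116 -0.112  0.094 -0.059]
t 20.35 pos [0.5416 0.0853 0.0343] yaw 38.2 q6 48.4 tilt [ 0.  0. -1.] F [-1.3 -0.8  2.8] M [-0.12  0.04 -0.08] grip 0.021 41.3
  az -116.8 shift cm [ 0.1  -0.   -0.27]
```

move_arm(
  plan=[
    [0, 0, 4, 0, 0, 0, -1],
    [0, 0, 8, 0, 0, 0, -1],
    [0, 0, 8, 0, 0, 0, -1],
  ],
)

```text
time_s: 20.65
position: [0.5415, 0.0854, 0.0341]
tool_rot: [[0.865, 0.501, 0.0], [0.501, -0.865, 0.0], [0.0, -0.0, -1.0]]
ft_force: [0.4, 0.3, 1.8]
grip_width: 0.0212
gripper_force: 41.0
```

```bash
python3 -c "
from h import *
avg(4);go((.5424,.086,.037),155)
"
```

```text
avg F,M [ 0.576  0.955 -0.149  0.072 -0.076 -0.025]
t 20.85 pos [0.5415 0.0854 0.0341] yaw 30.2 q6 56.4 tilt [ 0. -0. -1.] F [ 0.5  1.6 -0.6] M [ 0.11 -0.07 -0.05] grip 0.021 40.9
  az -124.8 shift cm [ 0.11 -0.01 -0.29]
```

move_arm(
  plan=[
    [0, 0, 3, 0, 0, 0.015, -1],
    [0, 0, 6, 0, 0, 0.03, -1],
    [0, 0, 6, 0, 0, 0.03, -1],
  ],
)

```text
time_s: 21.15
position: [0.5415, 0.0854, 0.034]
tool_rot: [[0.913, 0.409, 0.0], [0.409, -0.913, 0.0], [0.0, -0.0, -1.0]]
ft_force: [-0.3, 0.6, 0.4]
grip_width: 0.0208
gripper_force: 41.0
```

```bash
python3 -c "
from h import *
avg(6);go((.5424,.086,.037),155)
"
```

```text
avg F,M [ 0.479  1.802  0.819  0.306 -0.08   0.13 ]
t 21.45 pos [0.5415 0.0854 0.0339] yaw 24.1 q6 62.5 tilt [ 0. -0. -1.] F [0.5 2.4 0.4] M [ 0.37 -0.13  0.18] grip 0.0208 40.9
  az -130.9 shift cm [ 0.11 -0.02 -0.31]
```

move_arm(
  plan=[
    [0, 0, 2.5, 0, 0, 0.01, -1],
    [0, 0, 5, 0, 0, 0.02, -1],
    [0, 0, 5, 0, 0, 0.02, -1],
  ],
)

```text
time_s: 21.75
position: [0.5414, 0.0854, 0.0338]
tool_rot: [[0.945, 0.327, -0.0], [0.327, -0.945, 0.0], [0.0, -0.0, -1.0]]
ft_force: [0.0, 2.7, 1.5]
grip_width: 0.021
gripper_force: 41.1
```

```bash
python3 -c "
from h import *
avg(8);go((.5424,.086,.037),155)
"
```

```text
avg F,M [ 0.402  3.588  1.602  0.627 -0.019  0.253]
t 22.15 pos [0.5414 0.0854 0.0338] yaw 19.1 q6 67.5 tilt [ 0. -0. -1.] F [0.3 4.  1.4] M [0.73 0.02 0.28] grip 0.0213 41.1
  az -135.9 shift cm [ 0.11 -0.03 -0.32]
```

move_arm(
  plan=[
    [0, 0, 0, 0, 0, 0, -0.2],
    [0, 0, 0, 0, 0, 0, -0.1],
    [0, 0, 0, 0, 0, 0, 0.1],
    [0, 0, 0, 0, 0, 0, 0.1],
  ],
)

```text
time_s: 22.55
position: [0.5415, 0.0851, 0.0337]
tool_rot: [[0.945, 0.326, -0.0], [0.326, -0.945, -0.0], [-0.0, 0.0, -1.0]]
ft_force: [-0.1, -0.3, 0.4]
grip_width: 0.047
gripper_force: 0.0
```

```bash
python3 - <<'E'
from h import *
w=env.get_image('wrist');go((.5424,.086,.06),19)
c=w['color'].astype(int); v,u=np.nonzero(c[:,:,0]-c[:,:,2]>70)
W=np.array([ray(w,(x,y),0.051)[:2] for x,y in zip(u,v)],np.float32); print('bar',cv2.minAreaRect(W*1000))
cv2.imwrite('pics/w6.png',cv2.resize(w['color'][120:420,130:430,::-1],(600,600)))
E
```

```text
t 22.6 pos [0.5415 0.0851 0.0337] yaw 19.1 q6 67.5 tilt [-0.  0. -1.] F [-0.6 -0.1  0.4] M [ 0.01 -0.03  0.02] grip 0.0469 0.0
  az 0.1 shift cm [ 0.12 -0.06 -2.63]
bar ((549.5770874023438, 87.76220703125), (43.70856857299805, 21.14345932006836), 18.909093856811523)
```

View pics/w6.png

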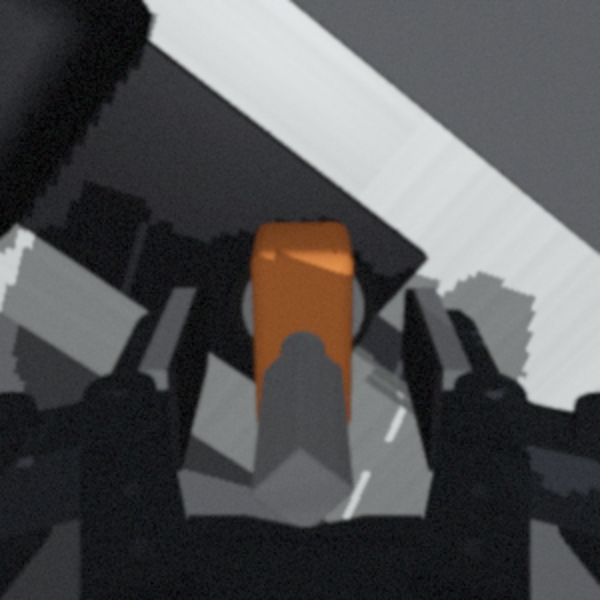

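The bar stayed at 18.9°, so there was no spring-back, and the shank still stands square across the slot. I'll withdraw upwards.

move_arm(
  plan=[
    [0, 0, 0, 0, 0, -2, 0.1],
    [0, 0, 0, 0, 0, -5, 0.1],
    [0, 0, 0, 0, 0, -9, 0.1],
    [0, 0, 0, 0, 0, -12, 0.1],
    [0, 0, 0, 0, 0, -12, 0.1],
  ],
)

```text
time_s: 23.1
position: [0.5432, 0.0852, 0.1578]
tool_rot: [[0.945, 0.327, 0.008], [0.327, -0.945, -0.001], [0.007, 0.003, -1.0]]
ft_force: [0.7, 0.1, 0.2]
grip_width: 0.047
gripper_force: 0.0
```

```bash
python3 - <<'E'
from h import *
go((.5424,.086,.15),19)
print(env.close_job())
E
```

```text
t 23.1 pos [0.5432 0.0852 0.1578] yaw 19.1 q6 67.5 tilt [ 0.007  0.003 -1.   ] F [0.7 0.1 0.2] M [-0.03  0.   -0.  ] grip 0.047 0.0
  az 0.1 shift cm [-0.05 -0.11  0.78]
the job is handed in; nothing more can be done
None
```

The job is handed in at 23 s, with no verdict returned: the bolt sits at the blind end about 5° past square against its stop, the nut was tightened to about 0.25 N m (I estimate 30–50 N on the foot, inferred from torque rather than measured), and the gripper is clear.

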